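# Tip the tub of kiln posts out into the tray

## Task

Slide the empty plywood tray squarely up against the front of the plinth. Then empty the heavy steel tub without lifting it: rock it forward over its front base edge, under control, until all five kiln posts have rolled out into the tray, and ease it back so that it stands upright on the plinth again, with the tray still against the plinth. Don't let the tub topple or slam down, and leave the discs, blanks and jar where they are.

Things in the scene. Friction and masses are not known exactly. Their poses are not given: they have to be found in the camera images.
- plinth: Plywood plinth with a black rubber mat on top, screwed to the bench: 200 mm deep (its x), 220 mm wide (its y), 85 mm high. Origin: centre of its underside, on the bench. Its front face looks along its -x and is 100 mm from the origin. Yaw varies from start to start.
- plinth_edge (a point): Middle of the plinth's front top edge, 85 mm above the bench; axes as the plinth's.
- tub: Heavy open steel tub (1.4 to 2.2 kg, plus posts) of scuttle form, loose on the plinth, 110 mm wide inside. Base 130 mm (its x) by 120 mm (its y). Back (+x) and side walls upright, 145 mm high, 5 mm thick; the front wall (-x) leans outward 20 degrees. Origin: centre of its underside. It pours along its -x, out over the plinth's front edge.
- tub_lip (a point): Middle of the straight pouring lip, the front wall's top edge: 125 mm above the base, 110 mm ahead (-x) of the tub's origin. Tipped forward 85 to 90 degrees, the front wall slopes down 15 to 20 degrees and the posts roll out over the lip, about 40 mm above the tray's floor.
- tub_heel (a point): Middle of the tub's front base edge, which it rocks on: 65 mm ahead (-x) of the tub's origin, at base height, at the start 6 to 16 mm behind the plinth's front edge; axes as the tub's. Past its balance point (40 to 55 degrees of tip) the tub falls forward unless held back.
- tub_handle (a point): Middle of the loop handle's round cross bar, 14 mm thick, 90 mm long between its legs (76 mm clear), lying along the tub's y. With the tub upright it is 185 mm above the tub's base and 150 mm behind (+x of) tub_heel, 85 mm behind the tub's origin; the window between bar and back rim is 33 mm high. Axes as the tub's.
- tray: Empty loose plywood tray, 230 mm long (its x), 240 mm wide (its y), 55 mm high, walls 8 mm, floor 8 mm, 0.6 kg, flat on the bench in front of the plinth. Origin: centre of its underside. At the start there is a gap of about 35 to 70 mm between it and the plinth's front, and it stands up to 7 degrees askew; pushed at the middle it can jam askew, pushed near the end that lags it squares up.
- tray_near (a point): Middle of the outer face of the tray's wall that looks to the plinth (its +x wall), 20 mm up; axes as the tray's.
- tray_far (a point): Middle of the outer face of the tray's wall farthest from the plinth (its -x wall), 20 mm up; axes as the tray's.
- discs: Bystander: pile of three blue-glazed round discs, 124 mm across, 24 mm high in all. Origin: centre of its underside.
- blanks: Bystander: stack of rectangular blanks, 75 x 130 mm, 45 mm high. Origin: centre of its underside.
- jar: Bystander: closed glaze jar, 72 mm across, 100 mm high. Origin: centre of its underside.
- post1_center (a point): Centre of kiln post 1 of 5: solid buff stoneware cylinder, 33 mm thick, 95 mm long (its y axis), 0.16 kg. At the start all five lie across the tub, three at the bottom and two on top.
- post2_center (a point): Centre of kiln post 2 of 5: solid buff stoneware cylinder, 33 mm thick, 95 mm long (its y axis), 0.16 kg. At the start all five lie across the tub, three at the bottom and two on top.
- post3_center (a point): Centre of kiln post 3 of 5: solid buff stoneware cylinder, 33 mm thick, 95 mm long (its y axis), 0.16 kg. At the start all five lie across the tub, three at the bottom and two on top.
- post4_center (a point): Centre of kiln post 4 of 5: solid buff stoneware cylinder, 33 mm thick, 95 mm long (its y axis), 0.16 kg. At the start all five lie across the tub, three at the bottom and two on top.
- post5_center (a point): Centre of kiln post 5 of 5: solid buff stoneware cylinder, 33 mm thick, 95 mm long (its y axis), 0.16 kg. At the start all five lie across the tub, three at the bottom and two on top.
There are look-alikes about, which are no part of the job. What is shaped like the part that bears post3_center but pink or red is not meant.

How it is judged (in metres and radians):
On the way, in this order (a step that is already met when the one before it is completed fails the run):
1. the tray is slid up squarely against the plinth's front (gap under 12 mm, under 7 degrees askew, centred within 60 mm) (x of tray_near in the frame of plinth above -0.112 m and angle between the x axis of tray and the x axis of plinth, either way round below 0.12 rad and angle between tray's own z axis and vertical below 0.05 rad and y of tray_near in the frame of plinth between -0.06 and 0.06 m), for 0.2 s.
2. the tub is rocked well over (more than 50 degrees) and all five posts are in the tray (x of post1_center in the frame of tray between -0.107 and 0.107 m and y of post1_center in the frame of tray between -0.112 and 0.112 m and z of post1_center in the frame of tray between 0.01 and 0.075 m and x of post2_center in the frame of tray between -0.107 and 0.107 m and y of post2_center in the frame of tray between -0.112 and 0.112 m and z of post2_center in the frame of tray between 0.01 and 0.075 m and x of post3_center in the frame of tray between -0.107 and 0.107 m and y of post3_center in the frame of tray between -0.112 and 0.112 m and z of post3_center in the frame of tray between 0.01 and 0.075 m and x of post4_center in the frame of tray between -0.107 and 0.107 m and y of post4_center in the frame of tray between -0.112 and 0.112 m and z of post4_center in the frame of tray between 0.01 and 0.075 m and x of post5_center in the frame of tray between -0.107 and 0.107 m and y of post5_center in the frame of tray between -0.112 and 0.112 m and z of post5_center in the frame of tray between 0.01 and 0.075 m and angle between tub's own z axis and vertical above 0.9 rad), for 0.2 s.
At the end, for the whole second after the job is handed in: All five posts lie at rest inside the tray; the tray lies flat against the plinth's front (gap under 30 mm, under 7 degrees askew, centred within 60 mm); the tub stands upright (within 3.4 degrees) and at rest with its whole base on the plinth's top (x of post1_center in the frame of tray between -0.107 and 0.107 m and y of post1_center in the frame of tray between -0.112 and 0.112 m and z of post1_center in the frame of tray between 0.01 and 0.075 m and x of post2_center in the frame of tray between -0.107 and 0.107 m and y of post2_center in the frame of tray between -0.112 and 0.112 m and z of post2_center in the frame of tray between 0.01 and 0.075 m and x of post3_center in the frame of tray between -0.107 and 0.107 m and y of post3_center in the frame of tray between -0.112 and 0.112 m and z of post3_center in the frame of tray between 0.01 and 0.075 m and x of post4_center in the frame of tray between -0.107 and 0.107 m and y of post4_center in the frame of tray between -0.112 and 0.112 m and z of post4_center in the frame of tray between 0.01 and 0.075 m and x of post5_center in the frame of tray between -0.107 and 0.107 m and y of post5_center in the frame of tray between -0.112 and 0.112 m and z of post5_center in the frame of tray between 0.01 and 0.075 m and x of tray_near in the frame of plinth above -0.13 m and angle between the x axis of tray and the x axis of plinth, either way round below 0.12 rad and angle between tray's own z axis and vertical below 0.05 rad and y of tray_near in the frame of plinth between -0.06 and 0.06 m and angle between tub's own z axis and vertical below 0.06 rad and z of tub in the frame of plinth between 0.08 and 0.092 m and x of tub in the frame of plinth between -0.04 and 0.04 m and y of tub in the frame of plinth between -0.055 and 0.055 m and linear speed of each of tub, tray below 0.02 m/s and linear speed of each of post1, post2, post3, post4, post5 below 0.04 m/s); the robot touches nothing.
It fails at once if the tub's front base edge is lifted more than 30 mm off the plinth (height (world z) of tub_heel above 0.115 m).
It fails at once if the tub comes off the plinth (height (world z) of tub_heel below 0.065 m).
It fails at once if the tub topples or slams (turns faster than 2.5 rad/s) (angular speed of tub above 2.5 rad/s).
It fails at once if a bystander (discs, blanks, jar) is moved more than 30 mm (distance of any of discs, blanks, jar from where it was at the start of the episode above 0.03 m).
It also fails if it takes over 72 s, if anything falls off the work surface, if the arm or the gripper's body presses on something with over 40 N, if the wrist force passes 120 N, or if a joint passes its speed limit or range.

## Robot

A 6-joint arm with a two-finger parallel gripper is mounted at the origin on the work surface. World frame = base frame: x ahead of the robot, y to its left, z up, the work surface at z = 0. Lengths are in mm, angles in rad, forces in N, time in s.
With the tool pointing down it reaches from about 350 to 775 mm from the base axis. Payload 7.3 kg.
Tool frame: the origin (TCP) lies between the finger pads; the fingertips stand 14 mm ahead of it and the grasp point (between the pads) lies 5 mm behind it; z points along the fingers, y is the line along which they close (so a half turn about z gives the same grasp; the last joint's range is limited). The gripper opens to 92 mm and grips with 3 to 60 N. Pads are 19 mm wide; open, the fingers measure 130 mm over their backs; the gripper's body (75 mm by 190 mm) begins 47 mm behind the grasp point.
Start: joints at [-1.38, 0.342, 1.524, -0, 1.275, -0.146], TCP at [173.519, -495.515, 240.741] pointing down, gripper open.
Joint ranges: [-2.53, 2.53], [-0.77, 2.02], [0.04, 2.7], [-1, 4.14], [0.28, 2.66], [-3.11, 3.11]. Speed limits (rad/s): [2.57, 2.57, 3.14, 3.14, 3.14, 3.14].

## Interface

Orientations are given as [roll, pitch, yaw] about the fixed x, y, z axes, in that order (R = Rz(yaw) Ry(pitch) Rx(roll)).
In Python, from plant import get_obs, cams, close_job gives the robot as it stands. The module is installed in compiled form; this text tells all that it offers.
- The arm moves only by the shell command python3 -m creep 'ROWS'. ROWS is JSON, a list of rows, each an object of numbers: "hand": the opening, from 0 (shut) to 1 (fully open); "tx", "ty", "tz": the shift along the tool's x, y, z in m; "spin": the turn about the tool's z in degrees. In form: [{"hand": .., "tx": .., "ty": .., "tz": .., "spin": ..}, ...]. A call has 1 to 5 rows; each row shifts and turns the commanded pose from where the row before left it, along the tool's axes as they then stand; what a row does not reach is not made up. A row lasts 1/8 s, in which the tool goes at most 62.5 mm and 10.7 degrees, less where a joint would pass 70% of its speed; a pose out of reach is approached as far as the arm can. A call is refused whole if a number of a shift passes 0.0625 or a number of a turn 10.7, either way. A call with a gripper value outside its range is refused whole. The fingers move at their own pace and stop on an object; the grip force is fixed at half the most. Time passes only in rows, so rows that do not move let the fingers close. It gives the time, the measured TCP pose, the force, the opening and the grip force at its end, in the units of the state.
- get_obs(): the state, without advancing time (a new reading comes with each control period).
- cams.capture(name): name is "scene" or "top" or "wrist"; returns a dict with "color" (400x640x3 uint8, red, green, blue), "K" (3x3 intrinsics, pixels), "R" (3x3) and "t" (3): a world point X has camera coordinates R X + t. Camera axes: x right, y down, z forward; pixel columns grow to the right and rows downward; lengths in mm; the calibration is good to about 2 mm. A picture is of the moment at which its call begins. There is no depth.
- close_job(): hands the job in; it is judged then, once.
The state is a dict: "time": time; "joint_positions": joint angles; "dq": joint speeds; "tau": joint torques, N m; "tool_pos": TCP position; "tcp_rot": TCP orientation; "contact_force": force on the tool from outside, world axes, zero at the start; "moment": the same for the moment, N m; "grip_width": finger opening in mm; "finger_force": force on a finger pad.
Only numpy, scipy, OpenCV 4.12 (cv2) and the standard library are available. Lean on these libraries where they do the work, as an engineer would, in place of code of your own. Each camera call takes 0.05 s, during which the arm holds its last target. There are 200 camera calls.

## Working session

There is one attempt and no reset: what is moved stays moved. The work goes in short steps, Python scripts to look and compute and a shell command to move; the robot and the scene stay as the last step left them, time stands still between calls to the robot, and variables do not carry over. Pictures are saved under pics/ and viewed, at most 10 in all, crops included, and the job is handed in when it is done.

```bash
mkdir -p pics; python3 - <<'E'
from plant import get_obs,cams
import cv2,numpy as np
o=get_obs();print({k:np.round(o[k],3).tolist() for k in o})
for n in("scene","top"):
    c=cams.capture(n);cv2.imwrite(f"pics/{n}0.png",c["color"][:,:,::-1]);np.savez(f"pics/{n}0.npz",**c)
    print(n,np.round(c["K"],1).tolist(),np.round(-c["R"].T@c["t"]),np.round(c["R"],3).tolist())
E
```

```text
{'time': 0.0, 'joint_positions': [-1.38, 0.343, 1.525, -0.0, 1.275, -0.146], 'dq': [-0.0, 0.0, 0.0, -0.001, -0.002, 0.001], 'tau': [-0.001, -43.124, -24.422, 0.072, 0.056, -0.0], 'tool_pos': [173.434, -495.098, 240.0], 'tcp_rot': [-3.14, -0.0, 0.337], 'contact_force': [-0.379, 0.523, -0.651], 'moment': [0.001, 0.005, 0.004], 'finger_force': 0.0, 'grip_width': 91.654}
scene [[466.2, 0.0, 324.5], [0.0, 466.2, 203.4], [0.0, 0.0, 1.0]] [ 999. -610. 1054.] [[0.826, 0.564, 0.017], [0.415, -0.586, -0.696], [-0.382, 0.581, -0.718]]
top [[423.2, 0.0, 317.9], [0.0, 423.2, 194.4], [0.0, 0.0, 1.0]] [ 422.  108. 1193.] [[-0.002, -0.999, 0.034], [-0.995, -0.002, -0.104], [0.104, -0.034, -0.994]]
```

View pics/top0.png

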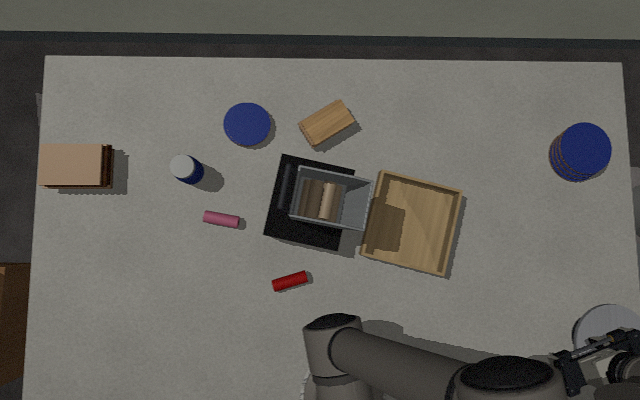

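View pics/scene0.png

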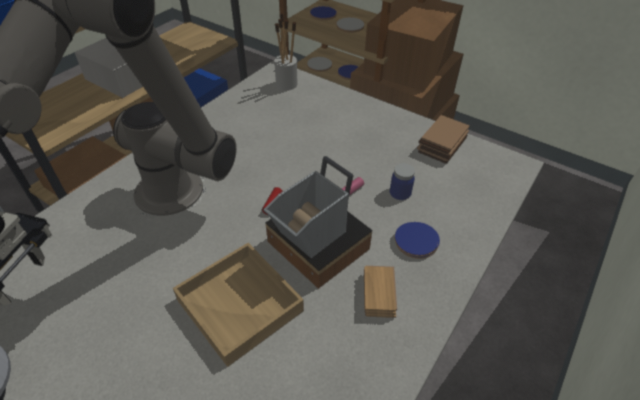

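The top view shows the plinth around (312,203), the tub with its handle at the left (~(287,185)) pouring to the right, and the tray with corners about (381,169), (463,188), (445,276) and (361,256). I'll take one enlarged crop for exact corners.

```bash
cat > h.py <<'E'
import numpy as np,cv2
from plant import get_obs,cams
def cast(c,px,z):
    p=np.atleast_2d(px).astype(float);d=np.c_[p,np.ones(len(p))]@np.linalg.inv(c["K"]).T@c["R"]
    o=-c["R"].T@c["t"];return o+d*((z-o[2])/d[:,2])[:,None]
def proj(c,X):
    q=(np.atleast_2d(X)@c["R"].T+c["t"])@c["K"].T;return q[:,:2]/q[:,2:]
def snap(n,name,box=None,s=1):
    c=cams.capture(n);im=c["color"][:,:,::-1]
    np.savez(f"pics/{name}.npz",**c)
    if box: im=im[box[1]:box[3],box[0]:box[2]]
    cv2.imwrite(f"pics/{name}.png",cv2.resize(im,None,fx=s,fy=s,interpolation=cv2.INTER_CUBIC));return c
E
python3 - <<'E'
import cv2
a=cv2.imread("pics/top0.png")[140:290,255:475]; cv2.imwrite("pics/crop.png",cv2.resize(cv2.convertScaleAbs(a,alpha=1.7),None,fx=3.6,fy=3.6,interpolation=cv2.INTER_CUBIC))
E
```

```text
(no output)
```

View pics/crop.png

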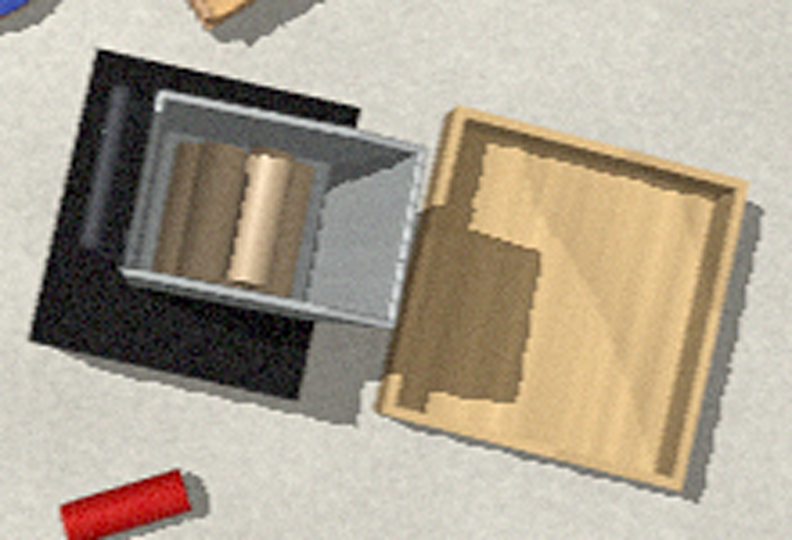

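The crop shows the mat corners at (97,50), (359,106), (300,400) and (31,340). The tray rim is at (456,108), (747,184), (684,491) and (379,411), the tub's back rim at (158,95) and (124,270), its lip at (425,148) and (392,325), and the dark handle bar runs from (122,88) to (90,247).

```bash
python3 - <<'E'
from h import *
c=np.load("pics/top0.npz")
f=lambda P,z:cast(c,np.array(P)/3.6+[255,140],z)[:,:2]
def rep(n,P,z):
    q=f(P,z);print(n,np.round(q).tolist(),"ctr",np.round(q.mean(0)),"sides",np.round(np.linalg.norm(q-np.roll(q,-1,0),axis=1)))
    return q
p=rep("plinth",[(97,50),(359,106),(300,400),(31,340)],85)
t=rep("tray",[(456,108),(747,184),(684,491),(379,411)],55)
b=rep("back",[(158,95),(124,270)],230);l=rep("lip",[(425,148),(392,325)],210);h=rep("handle",[(122,88),(90,247)],270)
def yaw(q): # +x axis: toward left side (0,3) from (1,2)
    d=(q[0]+q[3]-q[1]-q[2]);return np.degrees(np.arctan2(d[1],d[0]))
def yaw2(q):
    d=q[0]-q[1] if len(q)==2 else q[0]+q[1]-q[2]-q[3]
    return np.degrees(np.arctan2(d[1],d[0]))
for n,q in(("p",p),("t",t)):print(n,yaw(q),yaw2(q)+90)
for q in(b,l,h):print(yaw2(q)+90)
d=b.mean(0)-l.mean(0);print("tub yaw",np.degrees(np.arctan2(d[1],d[0])),np.linalg.norm(d),"exp 175")
E
```

```text
plinth [[646.0, 165.0], [605.0, -28.0], [390.0, 17.0], [433.0, 211.0]] ctr [519.  91.] sides [198. 220. 199. 218.]
tray [[609.0, -106.0], [551.0, -328.0], [321.0, -271.0], [381.0, -44.0]] ctr [ 465. -187.] sides [229. 237. 235. 236.]
back [[588.0, 118.0], [476.0, 140.0]] ctr [532. 129.] sides [114. 114.]
lip [[557.0, -56.0], [441.0, -33.0]] ctr [499. -44.] sides [118. 118.]
handle [[585.0, 140.0], [487.0, 159.0]] ctr [536. 150.] sides [99. 99.]
p 77.68822828801034 77.95893294823591
t 75.335281365672 75.57232976496043
79.29881818336452
78.61623096422322
79.0687844611529
tub yaw 79.30975171445174 176.35855962637916 exp 175
```

```bash
python3 -m creep '[{"hand":1,"spin":-9.75},{"hand":1,"spin":-9.75},{"hand":1,"spin":-9.75},{"hand":1,"spin":-9.75},{"hand":1,"spin":-9.75}]'
python3 -m creep '[{"hand":1,"spin":-9.75},{"hand":1,"tx":0.043,"ty":0.043},{"hand":1,"tx":0.043,"ty":0.043},{"hand":1,"tx":0.043,"ty":0.043},{"hand":1,"tx":0.043,"ty":0.043}]'
python3 -m creep '[{"hand":1,"tx":0.043,"ty":0.043},{"hand":1,"tz":0.03},{"hand":1,"tz":0.03},{"hand":1}]'
```

```text
invalid input at $[0]: expected keys hand, tx, ty, tz, spin
invalid input at $[0]: expected keys hand, tx, ty, tz, spin
invalid input at $[0]: expected keys hand, tx, ty, tz, spin
```

All keys are required.

```bash
python3 -m creep '[{"hand":1,"tx":0,"ty":0,"tz":0,"spin":-9.75},{"hand":1,"tx":0,"ty":0,"tz":0,"spin":-9.75},{"hand":1,"tx":0,"ty":0,"tz":0,"spin":-9.75},{"hand":1,"tx":0,"ty":0,"tz":0,"spin":-9.75},{"hand":1,"tx":0,"ty":0,"tz":0,"spin":-9.75}]'
python3 -m creep '[{"hand":1,"tx":0,"ty":0,"tz":0,"spin":-9.75},{"hand":1,"tx":0.043,"ty":0.043,"tz":0,"spin":0},{"hand":1,"tx":0.043,"ty":0.043,"tz":0,"spin":0},{"hand":1,"tx":0.043,"ty":0.043,"tz":0,"spin":0},{"hand":1,"tx":0.043,"ty":0.043,"tz":0,"spin":0}]'
python3 -m creep '[{"hand":1,"tx":0.043,"ty":0.043,"tz":0,"spin":0},{"hand":1,"tx":0,"ty":0,"tz":0.03,"spin":0},{"hand":1,"tx":0,"ty":0,"tz":0.03,"spin":0},{"hand":1,"tx":0,"ty":0,"tz":0,"spin":0}]'
```

```text
time: 0.72
tool_pos: [173.5, -495.2, 240.3]
tcp_rot: [-3.141, -0.001, 1.193]
contact_force: [0.9, -0.7, 0.1]
grip_width: 91.9
finger_force: 0.0
time: 1.35
tool_pos: [379.3, -362.5, 240.5]
tcp_rot: [-3.141, -0.0, 1.357]
contact_force: [0.4, -1.6, -0.5]
grip_width: 91.7
finger_force: 0.0
time: 1.85
tool_pos: [428.1, -329.5, 178.5]
tcp_rot: [-3.137, -0.003, 1.358]
contact_force: [0.2, -0.0, 1.0]
grip_width: 91.8
finger_force: 0.0
```

```bash
python3 -m creep '[{"hand":1,"tx":0,"ty":0,"tz":0.05,"spin":0},{"hand":1,"tx":0,"ty":0,"tz":0.05,"spin":0},{"hand":1,"tx":0,"ty":0,"tz":0.035,"spin":0},{"hand":1,"tx":0,"ty":0,"tz":0.013,"spin":0},{"hand":1,"tx":0,"ty":0,"tz":0,"spin":0}]'
python3 -m creep '[{"hand":1,"tx":0.01,"ty":0,"tz":0,"spin":0},{"hand":1,"tx":0.01,"ty":0,"tz":0,"spin":0},{"hand":1,"tx":0.01,"ty":0,"tz":0,"spin":0},{"hand":1,"tx":0.01,"ty":0,"tz":0,"spin":0},{"hand":1,"tx":0.01,"ty":0,"tz":0,"spin":0}]'
python3 -m creep '[{"hand":1,"tx":0.008,"ty":0,"tz":0,"spin":0},{"hand":1,"tx":0.008,"ty":0,"tz":0,"spin":0},{"hand":1,"tx":0.005,"ty":0,"tz":0,"spin":0},{"hand":1,"tx":0.005,"ty":0,"tz":0,"spin":0},{"hand":1,"tx":0,"ty":0,"tz":0,"spin":0}]'
python3 - <<'E'
from h import *
snap("top","t1",(255,140,475,290),3.6)
E
```

```text
time: 2.48
tool_pos: [429.4, -331.4, 33.3]
tcp_rot: [3.141, 0.0, 1.357]
contact_force: [0.0, 0.0, 0.5]
grip_width: 91.8
finger_force: 0.0
time: 3.1
tool_pos: [440.7, -282.8, 34.0]
tcp_rot: [3.138, 0.003, 1.358]
contact_force: [-1.9, -6.3, 4.5]
grip_width: 91.7
finger_force: 3.2
time: 3.72
tool_pos: [445.9, -256.7, 33.6]
tcp_rot: [3.139, 0.001, 1.359]
contact_force: [0.0, -3.5, 2.3]
grip_width: 91.4
finger_force: 1.6
```

View pics/t1.png

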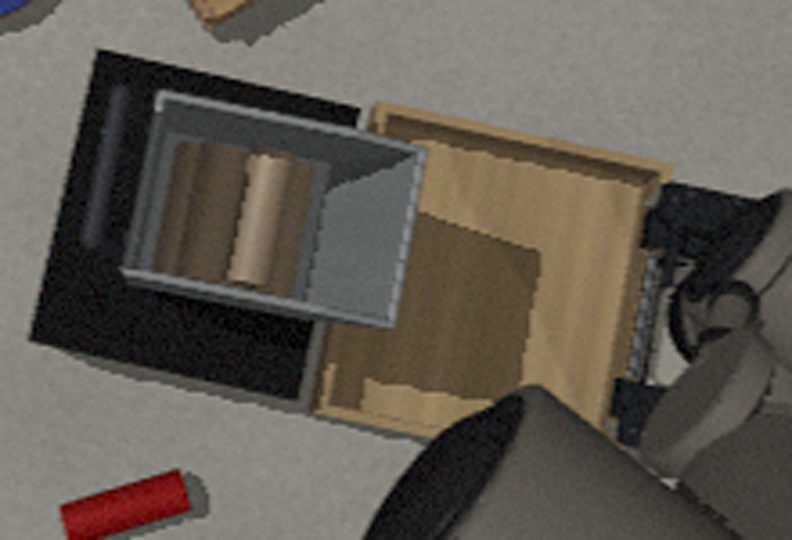

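The tray is now square and almost touching. Its near corners are at about (375,103) and (315,412), beside the plinth's at (359,106) and (300,400). I'll press on gently.

```bash
python3 -m creep '[{"hand":1,"tx":0.004,"ty":0,"tz":0,"spin":0},{"hand":1,"tx":0.003,"ty":0,"tz":0,"spin":0},{"hand":1,"tx":0.002,"ty":0,"tz":0,"spin":0},{"hand":1,"tx":0,"ty":0,"tz":0,"spin":0}]'
python3 -m creep '[{"hand":1,"tx":0.002,"ty":0,"tz":0,"spin":0},{"hand":1,"tx":0,"ty":0,"tz":0,"spin":0}]'
```

```text
time: 4.28
tool_pos: [447.4, -248.3, 33.2]
tcp_rot: [3.14, 0.001, 1.358]
contact_force: [-0.4, -4.8, 3.6]
grip_width: 91.8
finger_force: 2.5
time: 4.53
tool_pos: [447.8, -246.3, 33.2]
tcp_rot: [3.14, 0.001, 1.358]
contact_force: [-0.1, -5.2, 4.1]
grip_width: 91.6
finger_force: 2.6
```

```bash
python3 -m creep '[{"hand":1,"tx":0.002,"ty":0,"tz":0,"spin":0},{"hand":1,"tx":0,"ty":0,"tz":0,"spin":0}]'
python3 -m creep '[{"hand":1,"tx":0.002,"ty":0,"tz":0,"spin":0},{"hand":1,"tx":0,"ty":0,"tz":0,"spin":0}]'
python3 -m creep '[{"hand":1,"tx":0.002,"ty":0,"tz":0,"spin":0},{"hand":1,"tx":0,"ty":0,"tz":0,"spin":0}]'
```

```text
time: 4.78
tool_pos: [448.2, -244.4, 33.2]
tcp_rot: [3.14, 0.001, 1.358]
contact_force: [-0.1, -5.1, 3.8]
grip_width: 92.0
finger_force: 2.6
time: 5.03
tool_pos: [448.6, -242.6, 33.2]
tcp_rot: [3.14, 0.001, 1.358]
contact_force: [-0.8, -6.1, 3.9]
grip_width: 91.7
finger_force: 3.1
time: 5.28
tool_pos: [448.5, -242.5, 33.2]
tcp_rot: [3.14, 0.004, 1.358]
contact_force: [-6.0, -14.8, 3.0]
grip_width: 91.5
finger_force: 8.2
```

```bash
python3 -m creep '[{"hand":1,"tx":0,"ty":0,"tz":0,"spin":0},{"hand":1,"tx":-0.02,"ty":0,"tz":0,"spin":0},{"hand":1,"tx":0,"ty":0,"tz":-0.06,"spin":0},{"hand":1,"tx":0,"ty":0,"tz":-0.06,"spin":0},{"hand":1,"tx":0,"ty":0,"tz":-0.02,"spin":8.87}]'
python3 -m creep '[{"hand":1,"tx":0,"ty":0,"tz":-0.02,"spin":8.87},{"hand":1,"tx":0,"ty":0,"tz":-0.02,"spin":8.87},{"hand":1,"tx":0,"ty":0,"tz":-0.02,"spin":8.87},{"hand":1,"tx":0,"ty":0,"tz":-0.02,"spin":8.87},{"hand":1,"tx":0,"ty":0,"tz":-0.02,"spin":8.87}]'
python3 -m creep '[{"hand":1,"tx":0,"ty":0,"tz":-0.02,"spin":8.87},{"hand":1,"tx":0,"ty":0,"tz":-0.02,"spin":8.87},{"hand":1,"tx":0,"ty":0,"tz":-0.02,"spin":8.87},{"hand":1,"tx":0,"ty":0,"tz":-0.02,"spin":8.87},{"hand":1,"tx":0,"ty":0,"tz":0,"spin":0}]'
```

```text
time: 5.9
tool_pos: [445.3, -260.1, 175.9]
tcp_rot: [3.138, 0.001, 1.2]
contact_force: [-0.2, 0.5, -0.5]
grip_width: 91.8
finger_force: 0.0
time: 6.52
tool_pos: [444.0, -259.0, 272.8]
tcp_rot: [-3.139, 0.0, 0.424]
contact_force: [0.1, -0.0, 0.2]
grip_width: 92.0
finger_force: 0.0
time: 7.15
tool_pos: [444.7, -259.6, 353.4]
tcp_rot: [3.142, -0.001, -0.189]
contact_force: [0.0, -0.4, -0.1]
grip_width: 91.3
finger_force: 0.0
```

```bash
python3 -m creep '[{"hand":1,"tx":0.002,"ty":-0.06,"tz":0,"spin":0},{"hand":1,"tx":0.002,"ty":-0.06,"tz":0,"spin":0},{"hand":1,"tx":0.002,"ty":-0.06,"tz":0,"spin":0},{"hand":1,"tx":0.002,"ty":-0.06,"tz":0,"spin":0},{"hand":1,"tx":0.002,"ty":-0.06,"tz":0,"spin":0}]'
python3 -m creep '[{"hand":1,"tx":0.002,"ty":-0.06,"tz":0,"spin":0},{"hand":1,"tx":0.001,"ty":-0.059,"tz":0,"spin":0},{"hand":1,"tx":0,"ty":0,"tz":0,"spin":0}]'
python3 - <<'E'
from h import *
c=snap("wrist","w1")
print(np.round(-c["R"].T@c["t"]),np.round(c["R"],2).tolist(),c["K"][0,0])
u=np.array([.188,.982,0]);b=np.array([536,149,270.]);v=np.array([-u[1],u[0],0])
print(np.round(proj(c,[b,b+45*v,b-45*v])))
E
```

```text
time: 7.78
tool_pos: [510.7, 35.2, 351.2]
tcp_rot: [3.142, 0.003, -0.186]
contact_force: [1.3, -0.2, -0.2]
grip_width: 91.8
finger_force: 0.0
time: 8.15
tool_pos: [536.0, 153.3, 350.4]
tcp_rot: [3.142, 0.004, -0.181]
contact_force: [0.7, -0.5, -0.9]
grip_width: 91.8
finger_force: 0.0
[613. 139. 494.] [[-0.18, -0.98, 0.0], [-0.94, 0.17, 0.29], [-0.29, 0.05, -0.96]] 277.0376069721285
[[324. 209.]
 [324. 256.]
 [325. 157.]]
```

View pics/w1.png

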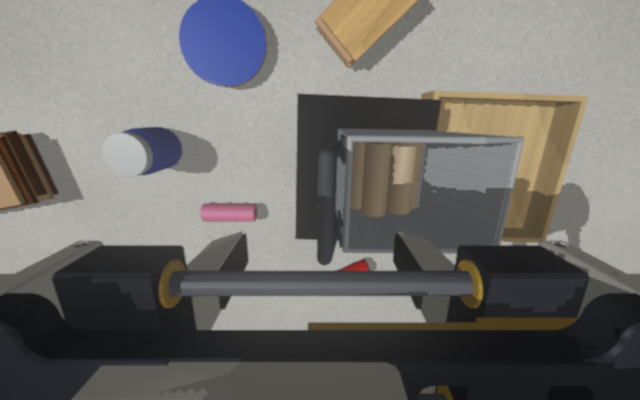

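The wrist view shows the handle bar from (325,152) to (325,262). That matches the prediction, so the gripper is centred over it to about 4 mm. I'll go down and close.

```bash
python3 -m creep '[{"hand":1,"tx":0,"ty":0.004,"tz":0.025,"spin":0},{"hand":1,"tx":0,"ty":0,"tz":0.025,"spin":0},{"hand":1,"tx":0,"ty":0,"tz":0.025,"spin":0},{"hand":1,"tx":0,"ty":0,"tz":0.01,"spin":0},{"hand":0.5,"tx":0,"ty":0,"tz":0,"spin":0}]'
python3 -m creep '[{"hand":0.35,"tx":0,"ty":0,"tz":0,"spin":0},{"hand":0.25,"tx":0,"ty":0,"tz":0,"spin":0},{"hand":0.25,"tx":0,"ty":0,"tz":0,"spin":0}]'
python3 - <<'E'
from h import *
snap("scene","s1",(240,130,440,330),3)
E
```

```text
time: 8.82
tool_pos: [535.5, 144.7, 267.2]
tcp_rot: [3.141, 0.001, -0.191]
contact_force: [0.6, 0.1, 0.9]
grip_width: 85.9
finger_force: 0.0
time: 9.2
tool_pos: [535.9, 145.7, 268.2]
tcp_rot: [-3.141, -0.001, -0.19]
contact_force: [0.3, -0.7, 0.3]
grip_width: 56.6
finger_force: 0.0
```

View pics/s1.png

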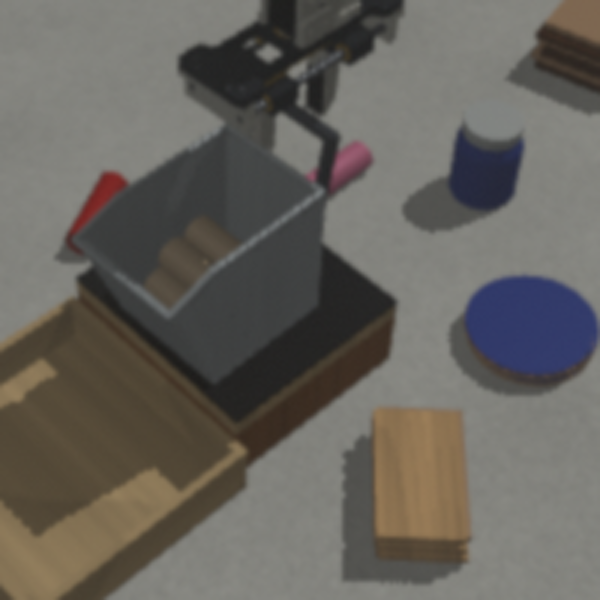

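The scene view shows the fingers on either side of the bar, the tub upright and the tray against the plinth. I'll close fully.

```bash
python3 -m creep '[{"hand":0.25,"tx":0,"ty":-0.003,"tz":0.003,"spin":0},{"hand":0.1,"tx":0,"ty":0,"tz":0,"spin":0},{"hand":0.05,"tx":0,"ty":0,"tz":0,"spin":0},{"hand":0,"tx":0,"ty":0,"tz":0,"spin":0},{"hand":0,"tx":0,"ty":0,"tz":0,"spin":0}]'
python3 -m creep '[{"hand":0,"tx":0,"ty":0,"tz":0,"spin":0},{"hand":0,"tx":0,"ty":0,"tz":0,"spin":0}]'
```

```text
time: 9.88
tool_pos: [536.5, 148.9, 264.7]
tcp_rot: [-3.141, -0.0, -0.19]
contact_force: [1.3, 2.4, -0.9]
grip_width: 13.1
finger_force: 30.0
time: 10.12
tool_pos: [536.4, 148.9, 264.7]
tcp_rot: [-3.141, -0.0, -0.19]
contact_force: [1.3, 4.5, -2.0]
grip_width: 12.9
finger_force: 30.0
```

```bash
python3 - <<'E'
import numpy as np
t=np.radians(np.arange(0,88.1,4));b=150*np.cos(t)-185*np.sin(t);u=185*np.cos(t)+150*np.sin(t)
for i in range(len(t)-1):print(int(round(np.degrees(t[i+1]))),round(-(b[i+1]-b[i]),1),round(-(u[i+1]-u[i]),1))
E
```

```text
4 13.3 -10.0
8 13.9 -9.1
12 14.5 -8.1
16 15.1 -7.0
20 15.5 -6.0
24 15.9 -4.9
28 16.2 -3.7
32 16.4 -2.6
36 16.6 -1.5
40 16.6 -0.3
44 16.6 0.9
48 16.5 2.0
52 16.3 3.2
56 16.1 4.3
60 15.7 5.4
64 15.3 6.5
68 14.8 7.5
72 14.3 8.6
76 13.6 9.5
80 12.9 10.5
84 12.2 11.3
88 11.3 12.2
```

```bash
python3 -m creep '[{"hand":0,"tx":0,"ty":0.0066,"tz":-0.005,"spin":0},{"hand":0,"tx":0,"ty":0.0067,"tz":-0.005,"spin":0},{"hand":0,"tx":0,"ty":0.0069,"tz":-0.0046,"spin":0},{"hand":0,"tx":0,"ty":0.007,"tz":-0.0045,"spin":0},{"hand":0,"tx":0,"ty":0.0072,"tz":-0.0041,"spin":0}]'
python3 -m creep '[{"hand":0,"tx":0,"ty":0.0073,"tz":-0.004,"spin":0},{"hand":0,"tx":0,"ty":0.0075,"tz":-0.0036,"spin":0},{"hand":0,"tx":0,"ty":0.0076,"tz":-0.0034,"spin":0},{"hand":0,"tx":0,"ty":0.0077,"tz":-0.0031,"spin":0},{"hand":0,"tx":0,"ty":0.0078,"tz":-0.0029,"spin":0}]'
python3 - <<'E'
from h import *
snap("scene","s2",(170,100,440,350),2.2)
E
```

```text
time: 10.75
tool_pos: [529.9, 115.8, 288.2]
tcp_rot: [-3.139, 0.0, -0.19]
contact_force: [1.7, 6.3, -1.6]
grip_width: 13.1
finger_force: 30.0
time: 11.38
tool_pos: [522.8, 78.8, 306.2]
tcp_rot: [-3.138, -0.001, -0.19]
contact_force: [-0.9, 8.5, 4.6]
grip_width: 13.2
finger_force: 30.0
```

View pics/s2.png

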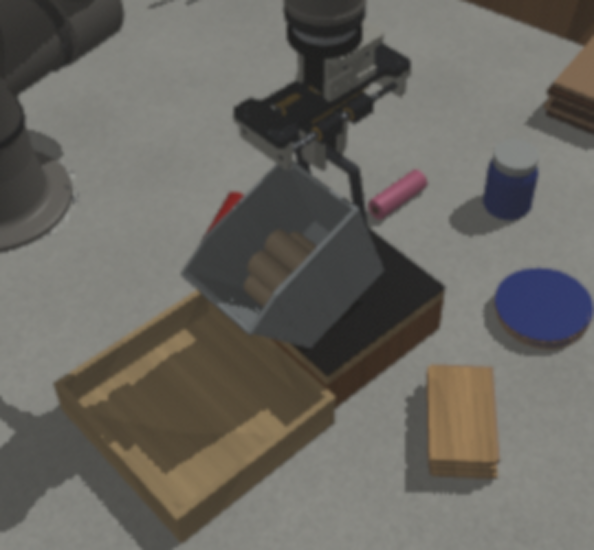

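The tub is rocking about its heel as planned, at about 20° with the posts still inside. Carry on.

```bash
python3 -m creep '[{"hand":0,"tx":0,"ty":0.0079,"tz":-0.0026,"spin":0},{"hand":0,"tx":0,"ty":0.008,"tz":-0.0023,"spin":0},{"hand":0,"tx":0,"ty":0.008,"tz":-0.002,"spin":0},{"hand":0,"tx":0,"ty":0.0081,"tz":-0.0017,"spin":0},{"hand":0,"tx":0,"ty":0.0082,"tz":-0.0014,"spin":0}]'
python3 -m creep '[{"hand":0,"tx":0,"ty":0.0082,"tz":-0.0012,"spin":0},{"hand":0,"tx":0,"ty":0.0083,"tz":-0.0009,"spin":0},{"hand":0,"tx":0,"ty":0.0083,"tz":-0.0006,"spin":0},{"hand":0,"tx":0,"ty":0.0083,"tz":-0.0003,"spin":0},{"hand":0,"tx":0,"ty":0.0083,"tz":0,"spin":0}]'
python3 -m creep '[{"hand":0,"tx":0,"ty":0.0083,"tz":0.0003,"spin":0},{"hand":0,"tx":0,"ty":0.0083,"tz":0.0006,"spin":0},{"hand":0,"tx":0,"ty":0.0083,"tz":0.0009,"spin":0},{"hand":0,"tx":0,"ty":0.0082,"tz":0.0011,"spin":0},{"hand":0,"tx":0,"ty":0.0082,"tz":0.0015,"spin":0}]'
python3 -m creep '[{"hand":0,"tx":0,"ty":0.0081,"tz":0.0017,"spin":0},{"hand":0,"tx":0,"ty":0.0081,"tz":0.002,"spin":0},{"hand":0,"tx":0,"ty":0.008,"tz":0.0023,"spin":0},{"hand":0,"tx":0,"ty":0.0079,"tz":0.0026,"spin":0},{"hand":0,"tx":0,"ty":0.0078,"tz":0.0028,"spin":0}]'
python3 - <<'E'
from h import *
snap("scene","s3",(170,100,440,350),2.2)
E
```

```text
time: 12.05
tool_pos: [514.8, 38.7, 316.0]
tcp_rot: [-3.14, -0.001, -0.19]
contact_force: [-1.2, 4.8, 4.4]
grip_width: 13.3
finger_force: 30.0
time: 12.68
tool_pos: [506.9, -3.3, 317.7]
tcp_rot: [3.141, 0.001, -0.191]
contact_force: [-2.2, 3.2, -1.2]
grip_width: 13.0
finger_force: 30.0
time: 13.3
tool_pos: [499.1, -43.8, 313.3]
tcp_rot: [3.141, 0.001, -0.19]
contact_force: [-3.8, 0.8, 0.4]
grip_width: 12.8
finger_force: 30.0
time: 13.92
tool_pos: [491.7, -83.0, 301.8]
tcp_rot: [3.141, 0.0, -0.19]
contact_force: [-4.1, -0.5, -1.1]
grip_width: 12.9
finger_force: 30.0
```

View pics/s3.png

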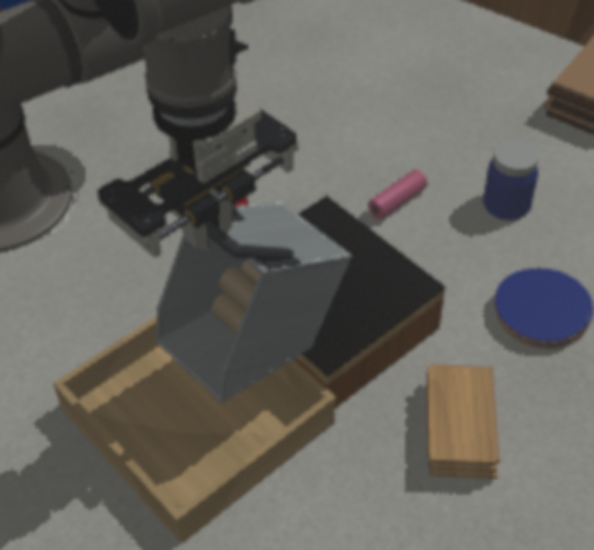

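At 60° the heel is still on the plinth, the posts are inside and the tray is in place. Continuing to about 80°, then to 88°, with pauses.

```bash
python3 -m creep '[{"hand":0,"tx":0,"ty":0.0077,"tz":0.0031,"spin":0},{"hand":0,"tx":0,"ty":0.0076,"tz":0.0034,"spin":0},{"hand":0,"tx":0,"ty":0.0075,"tz":0.0037,"spin":0},{"hand":0,"tx":0,"ty":0.0073,"tz":0.0039,"spin":0},{"hand":0,"tx":0,"ty":0.0072,"tz":0.0042,"spin":0}]'
python3 -m creep '[{"hand":0,"tx":0,"ty":0.0071,"tz":0.0044,"spin":0},{"hand":0,"tx":0,"ty":0.0069,"tz":0.0047,"spin":0},{"hand":0,"tx":0,"ty":0.0067,"tz":0.0049,"spin":0},{"hand":0,"tx":0,"ty":0.0065,"tz":0.0051,"spin":0},{"hand":0,"tx":0,"ty":0.0064,"tz":0.0053,"spin":0}]'
python3 -m creep '[{"hand":0,"tx":0,"ty":0,"tz":0,"spin":0},{"hand":0,"tx":0,"ty":0,"tz":0,"spin":0},{"hand":0,"tx":0,"ty":0,"tz":0,"spin":0},{"hand":0,"tx":0,"ty":0,"tz":0,"spin":0}]'
python3 -m creep '[{"hand":0,"tx":0,"ty":0.0062,"tz":0.0056,"spin":0},{"hand":0,"tx":0,"ty":0.006,"tz":0.0057,"spin":0},{"hand":0,"tx":0,"ty":0.0058,"tz":0.006,"spin":0},{"hand":0,"tx":0,"ty":0.0055,"tz":0.0062,"spin":0},{"hand":0,"tx":0,"ty":0,"tz":0,"spin":0}]'
python3 -m creep '[{"hand":0,"tx":0,"ty":0,"tz":0,"spin":0},{"hand":0,"tx":0,"ty":0,"tz":0,"spin":0},{"hand":0,"tx":0,"ty":0,"tz":0,"spin":0},{"hand":0,"tx":0,"ty":0,"tz":0,"spin":0},{"hand":0,"tx":0,"ty":0,"tz":0,"spin":0}]'
python3 - <<'E'
from h import *
snap("scene","s4",(170,100,440,350),2.2)
E
```

```text
time: 14.6
tool_pos: [484.7, -119.5, 283.5]
tcp_rot: [3.141, 0.0, -0.19]
contact_force: [-3.5, -0.7, -1.7]
grip_width: 12.8
finger_force: 30.0
time: 15.22
tool_pos: [478.4, -152.8, 259.1]
tcp_rot: [3.141, -0.0, -0.19]
contact_force: [-4.3, -3.7, -2.1]
grip_width: 12.9
finger_force: 30.0
time: 15.72
tool_pos: [478.5, -152.9, 259.2]
tcp_rot: [3.14, -0.0, -0.19]
contact_force: [-3.3, -3.8, -2.0]
grip_width: 12.9
finger_force: 30.0
time: 16.35
tool_pos: [473.9, -176.8, 235.5]
tcp_rot: [3.14, -0.001, -0.191]
contact_force: [-3.8, -4.1, 0.7]
grip_width: 12.9
finger_force: 30.0
time: 16.98
tool_pos: [474.1, -176.4, 235.9]
tcp_rot: [3.14, -0.001, -0.191]
contact_force: [-4.5, -5.1, -0.3]
grip_width: 13.3
finger_force: 30.0
```

View pics/s4.png

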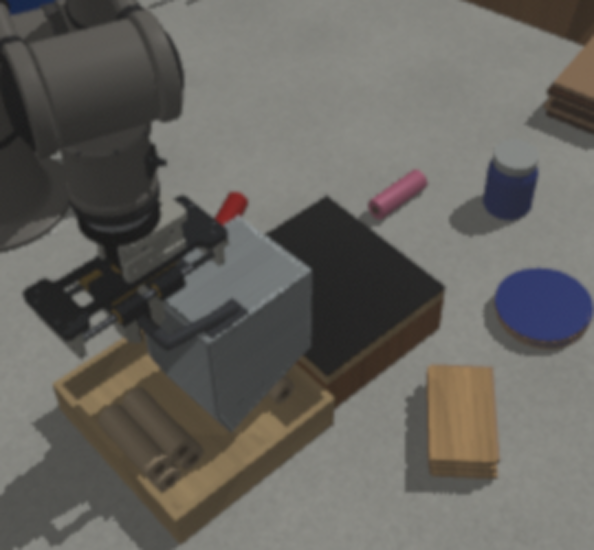

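Two or three posts lie along the tray's far wall, and another post's end shows near the plinth at (283,388). I'll ease back to about 60°, still past the required tip, and count from there.

```bash
python3 -m creep '[{"hand":0,"tx":0,"ty":-0.0055,"tz":-0.0062,"spin":0},{"hand":0,"tx":0,"ty":-0.0058,"tz":-0.006,"spin":0},{"hand":0,"tx":0,"ty":-0.006,"tz":-0.0057,"spin":0},{"hand":0,"tx":0,"ty":-0.0062,"tz":-0.0056,"spin":0},{"hand":0,"tx":0,"ty":-0.0064,"tz":-0.0053,"spin":0}]'
python3 -m creep '[{"hand":0,"tx":0,"ty":-0.0065,"tz":-0.0051,"spin":0},{"hand":0,"tx":0,"ty":-0.0067,"tz":-0.0049,"spin":0},{"hand":0,"tx":0,"ty":-0.0069,"tz":-0.0047,"spin":0},{"hand":0,"tx":0,"ty":-0.0071,"tz":-0.0044,"spin":0},{"hand":0,"tx":0,"ty":-0.0072,"tz":-0.0042,"spin":0}]'
python3 -m creep '[{"hand":0,"tx":0,"ty":-0.0073,"tz":-0.0039,"spin":0},{"hand":0,"tx":0,"ty":-0.0075,"tz":-0.0037,"spin":0},{"hand":0,"tx":0,"ty":-0.0076,"tz":-0.0034,"spin":0},{"hand":0,"tx":0,"ty":-0.0077,"tz":-0.0031,"spin":0},{"hand":0,"tx":0,"ty":0,"tz":0,"spin":0}]'
python3 - <<'E'
from h import *
snap("scene","s5",(170,120,350,345),2.6)
snap("top","t5")
E
```

```text
time: 17.65
tool_pos: [480.1, -145.7, 265.1]
tcp_rot: [3.141, -0.001, -0.19]
contact_force: [-1.0, -4.0, -3.4]
grip_width: 13.4
finger_force: 30.0
time: 18.27
tool_pos: [486.3, -111.5, 288.4]
tcp_rot: [3.141, -0.0, -0.19]
contact_force: [2.3, -4.5, -1.9]
grip_width: 13.1
finger_force: 30.0
time: 18.9
tool_pos: [492.0, -82.0, 303.0]
tcp_rot: [3.141, -0.001, -0.189]
contact_force: [-0.8, -5.4, 4.3]
grip_width: 12.9
finger_force: 30.0
```

View pics/s5.png

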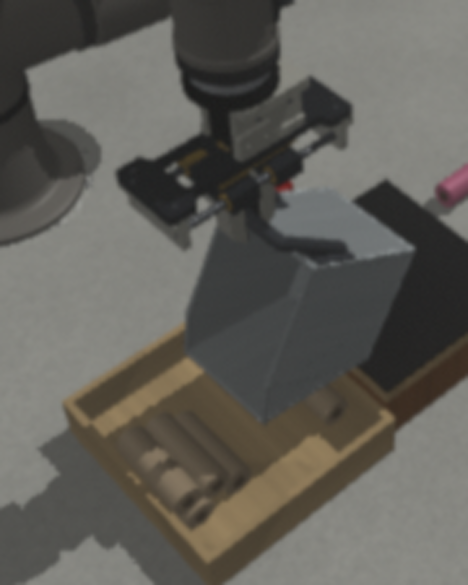

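The tub's interior looks empty now. Three posts lie together at the tray's far side and at least one near the plinth at (325,400). I'll ease the tub back and count the rest from the top image once the tub is upright.

```bash
python3 -m creep '[{"hand":0,"tx":0,"ty":-0.0078,"tz":-0.0028,"spin":0},{"hand":0,"tx":0,"ty":-0.0079,"tz":-0.0026,"spin":0},{"hand":0,"tx":0,"ty":-0.008,"tz":-0.0023,"spin":0},{"hand":0,"tx":0,"ty":-0.0081,"tz":-0.002,"spin":0},{"hand":0,"tx":0,"ty":-0.0081,"tz":-0.0017,"spin":0}]'
python3 -m creep '[{"hand":0,"tx":0,"ty":-0.0082,"tz":-0.0015,"spin":0},{"hand":0,"tx":0,"ty":-0.0082,"tz":-0.0011,"spin":0},{"hand":0,"tx":0,"ty":-0.0083,"tz":-0.0009,"spin":0},{"hand":0,"tx":0,"ty":-0.0083,"tz":-0.0006,"spin":0},{"hand":0,"tx":0,"ty":-0.0083,"tz":-0.0003,"spin":0}]'
python3 -m creep '[{"hand":0,"tx":0,"ty":-0.0083,"tz":0,"spin":0},{"hand":0,"tx":0,"ty":-0.0083,"tz":0.0003,"spin":0},{"hand":0,"tx":0,"ty":-0.0083,"tz":0.0006,"spin":0},{"hand":0,"tx":0,"ty":-0.0083,"tz":0.0009,"spin":0},{"hand":0,"tx":0,"ty":-0.0082,"tz":0.0012,"spin":0}]'
python3 -m creep '[{"hand":0,"tx":0,"ty":-0.0082,"tz":0.0014,"spin":0},{"hand":0,"tx":0,"ty":-0.0081,"tz":0.0017,"spin":0},{"hand":0,"tx":0,"ty":-0.008,"tz":0.002,"spin":0},{"hand":0,"tx":0,"ty":-0.008,"tz":0.0023,"spin":0},{"hand":0,"tx":0,"ty":-0.0079,"tz":0.0026,"spin":0}]'
python3 - <<'E'
from h import *
# count posts: warp the top view onto the tray plane (z=30) and print a coarse brightness map, 8 mm cells
c=snap("top","t6")
u=np.array([.211,.977]);v=np.array([-.977,.211]);o=np.array([497.9,-6.7])
X=np.arange(0,240,7);Y=np.arange(110,-111,-12)
g=cv2.GaussianBlur(cv2.cvtColor(c["color"],cv2.COLOR_RGB2GRAY),(0,0),.6)
hsv=cv2.cvtColor(c["color"],cv2.COLOR_RGB2HSV)[:,:,1]
for nm,im in(("gray",g),("sat",hsv)):
    print(nm)
    for x in X:
        P=[list(o-u*x+v*y)+[30] for y in Y];q=np.round(proj(c,P)).astype(int)
        print("%3d"%x," ".join("%3d"%im[b,a] for a,b in q))
E
```

```text
time: 19.62
tool_pos: [499.4, -42.3, 313.4]
tcp_rot: [-3.141, 0.001, -0.19]
contact_force: [-0.9, -2.5, 2.4]
grip_width: 12.5
finger_force: 30.0
time: 20.25
tool_pos: [507.2, -1.8, 317.6]
tcp_rot: [-3.141, 0.001, -0.19]
contact_force: [-0.8, -0.4, -0.4]
grip_width: 13.3
finger_force: 30.0
time: 20.88
tool_pos: [515.1, 38.7, 314.6]
tcp_rot: [-3.142, 0.0, -0.19]
contact_force: [-1.5, -0.4, -1.7]
grip_width: 12.8
finger_force: 30.0
time: 21.5
tool_pos: [522.8, 78.2, 304.7]
tcp_rot: [-3.141, 0.0, -0.19]
contact_force: [-0.2, 1.6, -0.7]
grip_width: 12.9
finger_force: 30.0
gray
  0  30  36  40  37  14  23  79  52  50  50  36  13  52  47  59  68  75  82  87
  7  69  70  70  71  70  60  92  49  50  55  40  17  37  46  58  69  74  79  81
 14  65  68  66  65  66  64  99  50  52  56  19  19  18  31  53  56  45  43  48
 21  94  71  69  70  69  64  66  53  55  52  14  21  26  39  58  53  61  71  78
 28  87  72  71  72  70  70  74  54  54  59  72  53  29  33  63  69  74  80  85
 35 106  69  67  68  61  64  64  54  66  79  83  94  45  44  60  69  73  80  84
 42 114  73  75  58  26  32  77  82  89 1
[... 4382 characters left out ...]
  99  92 108  74  72  81  65  69  67  67  69  97  91  94 105
189  92  99 103 126 118  94 113  73  79  85  73  73  80  74  77  92  97  99 103
196  94  95  94  86 113  88 101  72  67  69  71  80  77  64  77 100  96  92  99
203 103  92  95  94 115  92  90  78  85  81  78  75  66  72  69 101  94  98  99
210 102 100 102  97 101 107  95  88  68  90  56  61  65  62  66  94  95 100  98
217 101  97  96  94 106 105 101  95  71  73  68  68  66  64  66  91  99 105 105
224  91 109  82 125 130 110  93  77  70  74  76  74  77  74  67  98 112 104 100
231 101 102 103 106 115  93 112  95  99  80  89  78 101 102  88 104  98  98 100
238  33  44  65  63  57  38  95  84  81  73  59  91  76  77  61  58  77  79  67
```

```bash
python3 - <<'E'
from h import *
for n,box in(("scene",(180,150,350,345)),("top",(250,140,470,280))):
    c=cams.capture(n);np.savez(f"pics/{n}7.npz",**c)
    h=cv2.cvtColor(cv2.GaussianBlur(c["color"],(0,0),.8),cv2.COLOR_RGB2HSV).astype(int)
    x0,y0,x1,y1=box
    print(n)
    for y in range(y0,y1,3):
        print("%3d "%y+"".join("#" if v<35 else ("." if s<45 else ("o" if s<92 else "t")) for _,s,v in h[y,x0:x1:2]))
E
```

```text
scene
150 ...........................................................oo.........o...o..........
153 ....................................................................oo.....o.........
156 ................................................................#.o..................
159 ..................................................................oo.................
162 ...................................................................oo................
165 .....................................................................................
168 .....................................................................................
171 .....................................................................................
174 .....................................................................................
177 .....................................................................................
180 .....................................................................................
183 ....................................................................................o
186 ..........
[... 9464 characters left out ...]
..........
263 ..................................................................ooootttttttttttttttto.......................
266 .........................................................................oootttttttttto.......................
269 ................................................................................ooottto.......................
272 ..............................................................................................................
275 ..............................................................................................................
278 .............oo...............................................................................................
```

```bash
python3 - <<'E'
from h import *
a=np.load("pics/s2.npz");b=np.load("pics/scene7.npz")
u=np.array([.189,.982,0]);v=np.array([-.982,.189,0]);z=np.array([0,0,1.])
bar=np.array([536.4,148.9,270]);heel=bar-150*u-185*z
print("heel",np.round(heel), "in plinth x",(heel-[519,91,0])[:2]@[.211,.977])
t=np.radians(20);c,s=np.cos(t),np.sin(t)
def W(x,y,h): return heel+u*(x*c-h*s)+z*(h*c+x*s)+v*y
for x,h in((16,22),(16,30),(24,37),(50,37),(84,37),(35,65)):
    q=np.round(proj(a,[W(x,y,h) for y in(-30,-10,10,30,44)])).astype(int)
    f=lambda d:[cv2.cvtColor(cv2.GaussianBlur(d["color"],(0,0),.8),cv2.COLOR_RGB2HSV)[j,i,1:].tolist() for i,j in q]
    print((x,h),q.tolist(),"before",f(a),"now",f(b))
E
```

```text
heel [508.   2.  85.] in plinth x -89.65425000000002
(16, 22) [[305, 244], [300, 240], [295, 235], [290, 231], [286, 228]] before [[4, 65], [8, 66], [7, 78], [63, 85], [62, 86]] now [[12, 66], [8, 66], [10, 80], [7, 77], [7, 73]]
(16, 30) [[305, 243], [299, 238], [294, 234], [289, 230], [286, 227]] before [[4, 65], [8, 66], [6, 88], [61, 84], [61, 83]] now [[8, 66], [8, 66], [12, 87], [10, 77], [4, 69]]
(24, 37) [[306, 239], [301, 235], [296, 231], [290, 227], [287, 224]] before [[4, 65], [8, 65], [8, 97], [61, 80], [60, 81]] now [[8, 66], [8, 66], [11, 93], [7, 77], [8, 62]]
(50, 37) [[313, 232], [308, 228], [302, 224], [297, 220], [294, 217]] before [[8, 66], [8, 67], [12, 85], [57, 71], [57, 71]] now [[8, 66], [8, 68], [8, 90], [7, 77], [8, 63]]
(84, 37) [[322, 223], [316, 219], [311, 214], [306, 210], [302, 208]] before [[8, 65], [8, 66], [25, 83], [59, 74], [59, 74]] now [[8, 65], [8, 66], [12, 88], [10, 78], [8, 62]]
(35, 65) [[306, 232], [301, 227], [295, 223], [290, 219], [287, 216]] before [[8, 66], [5, 93], [61, 83], [61, 84], [56, 82]] now [[11, 67], [11, 96], [10, 77], [4, 60], [9, 60]]
```

The same pixels that showed post colour before now show bare steel, so the tub is empty. Easing it down the last 20°.

```bash
python3 -m creep '[{"hand":0,"tx":0,"ty":-0.0078,"tz":0.0029,"spin":0},{"hand":0,"tx":0,"ty":-0.0077,"tz":0.0031,"spin":0},{"hand":0,"tx":0,"ty":-0.0076,"tz":0.0034,"spin":0},{"hand":0,"tx":0,"ty":-0.0075,"tz":0.0036,"spin":0},{"hand":0,"tx":0,"ty":-0.0073,"tz":0.004,"spin":0}]'
python3 -m creep '[{"hand":0,"tx":0,"ty":-0.0072,"tz":0.0041,"spin":0},{"hand":0,"tx":0,"ty":-0.007,"tz":0.0045,"spin":0},{"hand":0,"tx":0,"ty":-0.0069,"tz":0.0046,"spin":0},{"hand":0,"tx":0,"ty":-0.0034,"tz":0.0025,"spin":0},{"hand":0,"tx":0,"ty":0,"tz":0,"spin":0}]'
python3 -m creep '[{"hand":0,"tx":0,"ty":-0.0033,"tz":0.0025,"spin":0},{"hand":0,"tx":0,"ty":0,"tz":0,"spin":0}]'
python3 -m creep '[{"hand":0,"tx":0,"ty":-0.0033,"tz":0.0025,"spin":0},{"hand":0,"tx":0,"ty":0,"tz":0,"spin":0}]'
```

```text
time: 22.28
tool_pos: [529.9, 115.4, 287.5]
tcp_rot: [3.142, 0.0, -0.19]
contact_force: [-2.4, 1.9, -2.7]
grip_width: 13.3
finger_force: 30.0
time: 22.9
tool_pos: [534.5, 139.1, 271.9]
tcp_rot: [3.142, 0.0, -0.19]
contact_force: [-1.0, 3.4, -2.3]
grip_width: 12.9
finger_force: 30.0
time: 23.15
tool_pos: [535.2, 142.1, 269.5]
tcp_rot: [3.142, -0.0, -0.19]
contact_force: [-1.2, 2.5, -3.6]
grip_width: 13.0
finger_force: 30.0
time: 23.4
tool_pos: [535.8, 145.5, 267.0]
tcp_rot: [3.142, -0.0, -0.19]
contact_force: [-1.3, 2.6, -2.8]
grip_width: 13.0
finger_force: 30.0
```

```bash
python3 -m creep '[{"hand":0,"tx":0,"ty":-0.0033,"tz":0.0025,"spin":0},{"hand":0,"tx":0,"ty":0,"tz":0,"spin":0}]'
python3 -m creep '[{"hand":0,"tx":0,"ty":0,"tz":0.0015,"spin":0},{"hand":0,"tx":0,"ty":0,"tz":0,"spin":0}]'
```

```text
time: 23.65
tool_pos: [536.4, 148.3, 264.7]
tcp_rot: [3.141, -0.0, -0.19]
contact_force: [-1.3, 0.1, -2.8]
grip_width: 13.4
finger_force: 30.0
time: 23.9
tool_pos: [536.4, 148.3, 264.6]
tcp_rot: [-3.141, -0.002, -0.19]
contact_force: [-3.9, 0.2, 5.2]
grip_width: 12.8
finger_force: 30.0
```

The tub is seated. Release, rise and move clear.

```bash
python3 -m creep '[{"hand":0.2,"tx":0,"ty":0,"tz":0,"spin":0},{"hand":0.4,"tx":0,"ty":0,"tz":0,"spin":0},{"hand":0.4,"tx":0,"ty":0,"tz":0,"spin":0},{"hand":0.4,"tx":0,"ty":0,"tz":-0.01,"spin":0},{"hand":0.4,"tx":0,"ty":0,"tz":-0.03,"spin":0}]'
python3 -m creep '[{"hand":0.4,"tx":0,"ty":0,"tz":-0.05,"spin":0},{"hand":0.4,"tx":0,"ty":-0.06,"tz":0,"spin":0},{"hand":0.4,"tx":0,"ty":-0.06,"tz":0,"spin":0},{"hand":0.4,"tx":-0.03,"ty":-0.05,"tz":0,"spin":0},{"hand":0.4,"tx":0,"ty":0,"tz":0,"spin":0}]'
python3 - <<'E'
from h import *
for n,box in(("top",(250,140,470,280)),("scene",(180,150,350,345))):
    c=cams.capture(n);np.savez(f"pics/{n}8.npz",**c)
    h=cv2.cvtColor(cv2.GaussianBlur(c["color"],(0,0),.8),cv2.COLOR_RGB2HSV).astype(int)
    x0,y0,x1,y1=box
    if n=="top":
      for y in range(y0,y1,3):
        print("%3d "%y+"".join("#" if v<35 else ("." if s<45 else ("o" if s<92 else "t")) for _,s,v in h[y,x0:x1:2]))
# any change of the tub between start and now: shift of bar/rim region by template match
a=np.load("pics/top0.npz");b=np.load("pics/top8.npz")
g=lambda d:cv2.cvtColor(d["color"],cv2.COLOR_RGB2GRAY)
for nm,(x0,y0,x1,y1) in dict(backrim=(285,160,310,220),handle=(275,160,290,215),lip=(345,165,378,235),jar=(165,150,208,190),discs=(220,98,276,150),blanks=(36,140,118,190)).items():
    r=cv2.matchTemplate(g(b)[y0-8:y1+8,x0-8:x1+8],g(a)[y0:y1,x0:x1],cv2.TM_CCOEFF_NORMED);_,s,_,l=cv2.minMaxLoc(r);print(nm,round(s,3),l[0]-8,l[1]-8)
E
```

```text
time: 24.52
tool_pos: [535.8, 148.4, 302.8]
tcp_rot: [3.14, 0.003, -0.19]
contact_force: [-0.2, -0.5, 1.0]
grip_width: 36.8
finger_force: 0.0
time: 25.15
tool_pos: [537.4, 325.0, 353.3]
tcp_rot: [-3.141, 0.001, -0.185]
contact_force: [0.6, -0.2, 0.1]
grip_width: 37.1
finger_force: 0.0
140 tttttto......................otttttttto.......................................................................
143 tttt..........................otttto..........................................................................
146 ...............................oto............................................................................
149 ..............................................................................................................
152 ..............................................................................................................
155 .................##...........................................................................................
158 ................#########.....................................................................................
161 .....
[... 3986 characters left out ...]
ttttto.......................
266 .........................................................................oooottttttttto.......................
269 ................................................................................ooootto.......................
272 .......................otttto.................................................................................
275 ..................otttttttttt.................................................................................
278 .............ottttttttttttttt.................................................................................
backrim 0.851 0 1
handle 0.938 0 0
lip 0.696 0 0
jar 0.245 8 1
discs 0.995 0 0
blanks 0.537 0 0
```

```bash
python3 - <<'E'
from h import *
c=np.load("pics/scene8.npz");h=cv2.cvtColor(c["color"],cv2.COLOR_RGB2HSV).astype(int)
u=np.array([.211,.977,0]);v=np.array([-.977,.211,0]);o=np.array([497.9,-6.7,0]);z=np.array([0,0,1.])
P=lambda x,y,hh:np.round(proj(c,o-u*x+v*y+z*hh)[0]).astype(int)
print("tray inner near floor corners",P(8,112,8),P(8,-112,8),"tops",P(8,112,55),P(8,-112,55),"x=75 floor",P(75,112,8),P(75,-112,8))
for i,n in((2,"val"),(1,"sat")):
    print(n)
    for y in range(248,300,3):print(y,"x230"," ".join("%3d"%h[y,x,i] for x in range(230,318,3)))
E
```

```text
tray inner near floor corners [264 242] [317 290] tops [263 231] [317 280] x=75 floor [246 254] [298 305]
val
248 x230  79  80  80  69  66  65  66  68  71  76  79  79  77  75  79  76  75  78  79  65  75  57  30  45  60  62  63  63  63  63
251 x230  82  74  67  66  65  67  69  78  80  77  76  79  80  77  76  79  77  76  78  80  67  75  60  29  39  59  61  63  63  61
254 x230  68  67  66  67  67  73  82  84  82  80  77  76  79  79  76  76  75  69  75  77  81  67  75  64  32  34  59  62  60  40
257 x230  66  66  68  70  78  82  82  84  84  81  80  76  77  79  79  84  81  74  67  75  78  80  67  71  71  34  31  54  36  34
260 x230  67  68  72  81  86  85  82  82  84  83  82  80  77  76  77  81  84  81  74  66  75  77  75  68  70  72  36  35  34  34
263 x230  69  76  80  82  83  87  85  82  82  83  84  82  80  77  76  75  81  85  82  75  66  75  74  76  70  68  70  38  35  35
266 x230  77  78  78  81  82  84  87  85  82  82  83  84  82  80  77  76  75  80  84  81  75  67  73  72  76  71  63  72  42  36
269 x230  79  79  79  79  80  83  83  87  85  82  82  82  84  82  80  78  77  75  80  8
[... 2957 characters left out ...]
 88  86  86  87  87  88  81  83  84  82  83  85  91  90
287 x230  62  65  67  68  68  69  65  66  82  86  86  86  85  88  87  89  86  88  88  92  93  90  87  85  83  86  88  92  86  80
290 x230  67  64  63  65  66  68  69  63  66  84  88  86  86  88  88  87  83  88  93  93  93  93  92  87  85  90  92  84  84  81
293 x230  67  64  62  64  65  68  66  66  64  63  82  86  84  86  85  87  90  93  94  93  93  95  93  90  90  88  83  83  81  79
296 x230  68  67  68  64  64  67  68  68  66  66  67  82  88  87  90  91  92  94  93  93  92  93  94  92  88  81  81  83  78  25
299 x230  66  67  66  66  64  64  66  66  67  68  67  68  83  91  90  93  93  92  90  92  92  91  92  84  81  85  83  70  16  10
```

```bash
python3 - <<'E'
from h import *
u=np.array([.211,.977,0]);v=np.array([-.977,.211,0]);o=np.array([497.9,-6.7,0]);z=np.array([0,0,1.])
for n,(x0,y0,x1,y1) in(("scene8",(200,262,276,330)),("top8",(382,196,444,246))):
    c=np.load(f"pics/{n}.npz");h=cv2.cvtColor(c["color"],cv2.COLOR_RGB2HSV).astype(int)
    print(n)
    for y in range(y0,y1,2 if n=="scene8" else 2):
        print("%3d "%y+"".join("0123456789ABCDEF"[min(15,h[y,x,2]//10)] if h[y,x,1]<79 else " " for x in range(x0,x1)))
    P=lambda x,y,hh:np.round(proj(c,o-u*x+v*y+z*hh)[0]).tolist()
    for hh in(8,24.5,41,55):print(hh,"far inner wall y=40,-55:",P(222,40,hh),P(222,-55,hh))
E
```

```text
scene8
262 889BCCDDCCCCCC       66666 6                                             777
264 88889BBCCCC     6  666  66 666                                             7
266 88889A        6   6666                                                      
268 89A        776 666                                                          
270           6   6  66  7                                                      
272          66 66 6                                                            
274 77 766  6   6                                                               
276   767 7 7                                                                   
278      7 7                       9AA98   877767                               
280                             9ABCCCCBAABA9876667                             
282                            ABBBCCCCCCBBBBB9876667                           
284                      CCCBB99AABBBCCCCCCBBBBB9876667                         
286                  CCCCCCCCBA989AABBBCCCCCCBBBBBA876667                       
288 7 7             AABBBCCCCCCBA999AABB
[... 3106 characters left out ...]
32          67 78CECBABCDFFFEECC 8 BCDFFFEDDCA9   B888888CDEDEDDD
234          677788BCBBBCDFFFEDCBA79BCEFFFEDCCA8   9888888CDDDDEDD
236                   8 88DFFDDCB98ACDEFFFDDCB98  A888888CEEEEEEDD
238                                   7BDEECCB9   988888CDEDDDDDDD
240                                              C888887BDDDDDDDEE
242                                              A778888CDDDDDDDEE
244                                              8888788CDDDDDDDDD
8 far inner wall y=40,-55: [419.0, 242.0] [425.0, 209.0]
24.5 far inner wall y=40,-55: [420.0, 242.0] [426.0, 209.0]
41 far inner wall y=40,-55: [422.0, 242.0] [428.0, 208.0]
55 far inner wall y=40,-55: [423.0, 242.0] [430.0, 208.0]
```

```bash
python3 - <<'E'
from h import *
u=np.array([.211,.977,0]);v=np.array([-.977,.211,0]);o=np.array([497.9,-6.7,0])
c=np.load("pics/scene8.npz")
# four post-end holes seen in the scene view -> where they are for a bottom (z 24.5) or an upper (z 45..58) post
for q in((253,306),(261.5,305),(242,313),(247,318)):
    print(q,[(zz,np.round([-(cast(c,q,zz)[0]-o)@u,(cast(c,q,zz)[0]-o)@v]).tolist()) for zz in(24.5,41,50,58)])
E
```

```text
(253, 306) [(24.5, [167.0, -45.0]), (41, [172.0, -54.0]), (50, [175.0, -59.0]), (58, [177.0, -64.0])]
(261.5, 305) [(24.5, [149.0, -57.0]), (41, [155.0, -66.0]), (50, [158.0, -71.0]), (58, [160.0, -76.0])]
(242, 313) [(24.5, [199.0, -42.0]), (41, [204.0, -52.0]), (50, [206.0, -57.0]), (58, [208.0, -61.0])]
(247, 318) [(24.5, [198.0, -62.0]), (41, [203.0, -71.0]), (50, [205.0, -76.0]), (58, [208.0, -80.0])]
```

Four post ends stand out in the far pile: two on the floor and two resting on top at about 50 mm. With the one by the near wall, that makes five posts in the tray. The tub is back in its start position and the tray is against the plinth, so I'm handing the job in.

```bash
python3 -c "
from plant import close_job
print(close_job())"
```

```text
the job is handed in; nothing more can be done
None
```

The job is handed in, with no verdict returned: by my camera checks, all five posts are in the tray, the tray is against the plinth and the tub is upright where it started; the discs checked as unmoved, but the arm blocked my last look at the jar and the blanks check was weak.

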